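Square the flow trough against the stop rail and end stop

ROBOT

A 6-joint arm with a two-finger parallel gripper is mounted at the origin on the work surface. World frame = base frame: x ahead of the robot, y to its left, z up, the work surface at z = 0. Lengths are in m, angles in rad, forces in N, time in s.
With the tool pointing down it reaches from about 0.35 to 0.95 m from the base axis. Payload 17.4 kg.
Tool frame: the origin (TCP) lies on the mounting face of the last link; the fingertips stand 186 mm ahead of it and the grasp point (between the pads) lies 167 mm ahead of it (robot.grip_depth is the distance from the TCP to the grasp point, in m); y points along the fingers, x is the direction in which the jaws open and shut, and the axes are right-handed (so a half turn about y gives the same grasp; the last joint's range is limited). The gripper opens to 93 mm and grips with 3 to 60 N. Pads are 15 mm wide; open, the fingers measure 128 mm over their backs; the gripper's body (75 mm by 188 mm) begins 65 mm behind the grasp point.
Start: joints at [1.275, 0.116, 1.442, -0, 1.584, -0.038], TCP at [0.172, 0.653, 0.405] pointing down, gripper open.
Joint ranges: [-2.83, 2.83], [-0.83, 2.19], [0.07, 2.5], [-1.14, 4.28], [0.01, 3], [-2.97, 2.97]. Speed limits (rad/s): [1.89, 1.89, 2.22, 3.14, 3.14, 3.14].

INTERFACE

Orientations are given as a unit quaternion [w, x, y, z].
In Python, from cell import robot gives the robot as it stands. The module is installed in compiled form; this text tells all that it offers.
- The arm moves only by the tool step_arm, never from a script. Its argument "rows" is a list that holds one entry, the list of rows, each a list of 7 numbers: the turn, a rotation vector about the tool's x, y, z in rad, then the shift along the tool's x, y, z in mm, then the finger opening in mm, from 0 to 93. A call has 1 to 8 rows; each row is the pose to reach, as a shift and turn from the pose commanded when the call began, along the tool's axes at that moment; what a row does not reach only later rows make up. A row lasts 1/8 s, in which the tool goes at most 62.5 mm and 10.7 degrees, less where a joint would pass 70% of its speed; a pose out of reach is approached as far as the arm can. A call with a gripper value outside its range is refused whole. The fingers move at their own pace and stop on an object; the grip force is fixed at half the most. Time passes only in rows, so rows that repeat a pose let the fingers close. It gives the time, the measured TCP pose, the force and the opening at its end, in the units of the state.
- robot.sense(): the state, without advancing time (a new reading comes with each control period).
- robot.grab_frame(name): name is "side" or "top"; returns a dict with "image" (400x640x3 uint8, blue, green, red), "mtx" (3x3 intrinsics, pixels), "D" ([k1, k2, p1, p2, k3] as OpenCV has them; the pictures are not rectified), "world_to_cam" (4x4, takes a point from world to camera coordinates). Camera axes: x right, y down, z forward; pixel columns grow to the right and rows downward; lengths in m; the calibration is good to about 2 mm. A picture is of the moment at which its call begins. There is no depth.
- robot.close_job(): hands the job in, once; it reports no verdict.
Trained networks look in a picture, given as the dict that the camera call returned (one of the last four; its "shot" number tells which), for a name from the list of things; names that differ only in an ending like _2 or _b are one class to them, and where a whole thing is asked for, a point or a joint stands for the part that bears it (a point fixed in the world has none). Each returns a list of dicts, best first, with "p" (0 to 1); they miss things now and then, are a little off and sometimes report something else, mostly with a low value. They report only what shows in the picture. A call takes as long as a camera call.
- robot.look_for(query, picture): "rect" ([centre column, centre row, width, height] in pixels, round what is visible of it).
- robot.outline_of(query, picture): "mask" (400x640 bool, what is visible of it) and "rect" ([centre column, centre row, width, height] in pixels, round what is visible of it).
- robot.place_of(query, picture): "uv" ([column, row] in pixels: a listed point, or the origin of a listed thing).
The state is a dict: "clock": time; "joints": joint angles; "joint_velocities": joint speeds; "joint_torque": joint torques, N m; "eef_pos": TCP position; "tcp_rot": TCP orientation; "ft_force": force on the tool from outside, world axes, zero at the start; "torque": the same for the moment, N m; "grip_width": finger opening in m.
Only numpy, scipy, OpenCV 4.12 (cv2) and the standard library are available. Lean on these libraries where they do the work, as an engineer would, in place of code of your own. Each camera call takes 0.05 s, during which the arm holds its last target.

TASK

The open metal flow trough lies askew on the lab bench. Without lifting it, push it at two points until its long side lies flat against the low steel rail with both of the rail's little spring pins pushed right in, then slide it along the rail to the robot's right until its end is hard up against the end stop and that pin is pushed right in too. Leave it tight against both. Press gently, because the rail and the stop are easily knocked out of true, and leave the bottles, beaker and dish where they stand.

Things in the scene. Friction and masses are not known exactly. Their poses are not given: they have to be found in the camera images.
- trough: loose open-topped aluminium channel with a cross plate inside, 300 mm long (its y), 70 wide (x), 50 high, walls 3, flat sides, 0.5 kg give or take 15%; 3 to 9 N slide it on the bench. Origin: centre of its underside; x across it towards the rail, y along it to the robot's left. Starts 20-90 mm short of the end stop, some cm on the robot's side of the rail, up to 0.28 rad askew either way
- rail: fixed rail beyond the trough. Origin: mid-length of its base's robot-side edge, on the bench; x away from the robot, y along it to the robot's left. On the base is a rigid steel face bar, 520 mm long, 30 high, parallel to y; its flat face towards the robot is set anywhere from x = 0 to x = -16 mm (not measured: feel for it). Over about 25 N of push would put it or the stop out of true
- pin_right (a joint): brass spring pin (10 mm across, 18 mm above the bench) in the rail's face at y = -50 mm of the rail; m it is pushed in: 0 = free, 6 mm out of the face; 0.006 = flush with the face. Its spring is weak (0.3 N)
- pin_left (a joint): a like spring pin in the rail's face at y = +105 mm of the rail; 0 = free, 6 mm out; 0.006 = flush with the face
- pin_stop (a joint): a like spring pin in the working face of the end stop, 35 mm out from the rail's face; 0 = free, 6 mm out; 0.006 = flush. The stop is a rigid steel block, 60 mm out from the rail's face, 22 thick, 30 high (48 at its clamp knob over the rail); its flat working face, looking along the rail to the robot's left, is set at y = -178 to -162 mm of the rail (not measured)
- bottle_a: upright sauce bottle, 62 mm across, 160 mm high, beyond the rail; origin at the centre of its base. Leave alone
- bottle_b: a second sauce bottle, just like the first, beyond the rail; origin at the centre of its base. Leave alone
- beaker: open glass beaker, 68 mm across, 90 mm high, left of the trough; origin at the centre of its base. Leave alone
- dish: low white ceramic dish, 90 mm across, 25 mm high, right of the rail; origin at the centre of its base. Leave alone

How it is judged:
By the outcome, as a careful person would: the job done as asked, in the order asked, and still so for the second after the job is handed in, with the robot touching nothing.
It also fails if it takes over 72 s, if anything falls off the work surface, if the arm or the gripper's body presses on something with over 40 N, if the wrist force passes 120 N, or if a joint passes its speed limit or range.

## Working session

There is one attempt and no reset: what is moved stays moved. The work goes in short steps, Python scripts to look and compute and a tool call to move; the robot and the scene stay as the last step left them, time stands still between calls to the robot, and variables do not carry over. Pictures are saved under pics/ and viewed, and the job is handed in when it is done.

Besides the shell and the picture viewer there is one more tool, called after "Call:" by a JSON object that holds its "op" and its "data". step_arm: Moves the arm, as the interface text tells. Its arguments: {"type":"object","properties":{"rows":{"type":"array","items":{"type":"array","items":{"type":"array","items":{"type":"number"}}}}},"required":["rows"]}

```bash
mkdir -p pics; ls
python3 - <<'E'
from cell import robot
import cv2
s=robot.sense(); print(s)
for n in("top","side"):
    f=robot.grab_frame(n); cv2.imwrite(f"pics/{n}0.png",f["image"])
    print(n,f["mtx"].tolist(),f["D"],f["world_to_cam"].tolist())
    for q in("trough","rail","pin_right","pin_left","pin_stop","beaker","dish","bottle_a"):
        print(q,[(r["p"],r["uv"]) for r in robot.place_of(q,f)][:3])
E
```

```text
pics
{'clock': 0.0, 'joints': array([ 1.27521423e+00,  1.16492669e-01,  1.44228982e+00,  2.21974062e-05,
        1.58399278e+00, -3.77736250e-02]), 'joint_velocities': array([ 0.00099224,  0.00073339, -0.00031776,  0.00030451, -0.00027209,
       -0.00064379]), 'joint_torque': array([ 1.22905964e-03, -7.21264029e+01, -6.22593355e+01,  7.79726193e-02,
        2.40460754e-02, -1.20303666e-04]), 'eef_pos': array([0.17209071, 0.65270276, 0.4039853 ]), 'tcp_rot': array([-0.55988917,  0.5603614 ,  0.43123274, -0.43192306]), 'ft_force': array([ 0.33838119,  0.13405126, -0.40816708]), 'torque': array([-0.00837672,  0.00850331, -0.01103747]), 'grip_width': 0.09319444895504682}
top [[435.635930439294, 0.0, 319.679939008873], [0.0, 435.635930439294, 206.56657103417015], [0.0, 0.0, 1.0]] [0.02808145 0.         0.         0.         0.        ] [[0.008228695056104, -0.9999658189393953, -0.0008059345745691236, 0.0025780813621716797], [-0.9866882563551423, -0.00798852445209811, -0.16242680889535216, 0.6278152503981498], [0.16241481874669772, 0.002131766859453875, -0.9867202654357182, 1.300052012687598], [0.0, 0.0, 0.0, 1.0]]
trough [(0.59, [313.2, 245.5])]
rail [(0.64, [325.2, 212.8])]Traceback (most recent call last):
  File "<stdin>", line 8, in <module>
ValueError: it knows: beaker, bottle, dish, rail, trough
```

```bash
cat > h.py <<'E'
import numpy as np, cv2
from cell import robot
from scipy.spatial.transform import Rotation as R
def rot(s):
    q=s["tcp_rot"]; return R.from_quat([q[1],q[2],q[3],q[0]]).as_matrix()
def ray(f,uv):
    p=cv2.undistortPoints(np.array([[uv]],float),f["mtx"],f["D"])[0,0]
    T=f["world_to_cam"]; d=T[:3,:3].T@np.array([p[0],p[1],1]); o=-T[:3,:3].T@T[:3,3]
    return o,d
def at(f,uv,z=0):
    o,d=ray(f,uv); return o+d*(z-o[2])/d[2]
def proj(f,P):
    T=f["world_to_cam"]; P=np.atleast_2d(P).astype(float)
    return cv2.projectPoints(P,cv2.Rodrigues(T[:3,:3])[0],T[:3,3],f["mtx"],f["D"])[0][:,0]
E
python3 - <<'E'
from h import *
print(rot(robot.sense()).round(4))
for n in("top","side"):
    f=robot.grab_frame(n); cv2.imwrite(f"pics/{n}0.png",f["image"])
    print(n,"cam",ray(f,(320,200))[0])
    for q in("trough","rail","beaker","dish","bottle"):
        print(q,[(r["p"],r["uv"],at(f,r["uv"]).round(3)) for r in robot.place_of(q,f)][:3])
E
```

```text
[[ 2.549e-01 -2.000e-04 -9.670e-01]
 [ 9.670e-01 -9.000e-04  2.549e-01]
 [-9.000e-04 -1.000e+00  0.000e+00]]
top cam [0.40828901 0.0048219  1.38476377]
trough [(0.96, [315.4, 247.6], array([0.504, 0.02 , 0.   ])), (0.26, [354.2, 164.6], array([ 0.776, -0.104,  0.   ]))]
rail [(0.88, [327.1, 212.3], array([ 0.618, -0.016,  0.   ])), (0.61, [162.5, 247.3], array([0.502, 0.504, 0.   ]))]
beaker [(0.68, [160.6, 245.4], array([0.508, 0.51 , 0.   ]))]
dish [(0.87, [470.2, 255.7], array([ 0.483, -0.468,  0.   ]))]
bottle [(0.95, [355.6, 164.9], array([ 0.775, -0.109,  0.   ])), (0.89, [292.9, 161.4], array([0.785, 0.097, 0.   ]))]
side cam [0.50124513 1.47124173 1.21874891]
trough [(0.95, [353.1, 211.5], array([0.499, 0.012, 0.   ])), (0.29, [283.5, 190.0], array([ 0.786, -0.114,  0.   ]))]
rail [(0.69, [324.0, 209.8], array([0.612, 0.006, 0.   ]))]
beaker [(0.8, [346.7, 312.9], array([0.511, 0.502, 0.   ]))]
dish [(0.45, [357.2, 145.2], array([ 0.487, -0.467,  0.   ]))]
bottle [(0.86, [278.3, 224.6], array([0.778, 0.1  , 0.   ])), (0.62, [284.1, 191.4], array([ 0.782, -0.104,  0.   ]))]
```

View pics/top0.png

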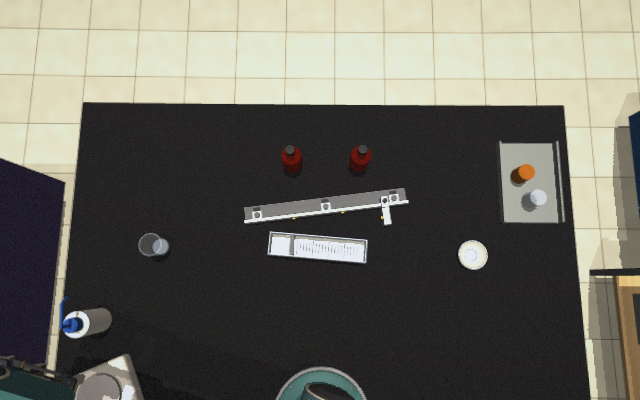

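View pics/side0.png

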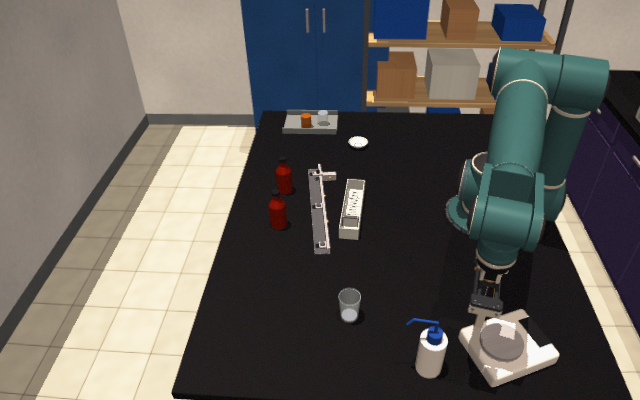

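Run:
```python
import cv2
a=cv2.imread("pics/top0.png")[175:275,235:415]
cv2.imwrite("pics/top0z.png",cv2.resize(a,None,fx=4.4,fy=4.4,interpolation=cv2.INTER_CUBIC))
a=cv2.imread("pics/side0.png")[155:260,290:390]
cv2.imwrite("pics/side0z.png",cv2.resize(a,None,fx=5.5,fy=5.5,interpolation=cv2.INTER_CUBIC))
```

```text
(no output)
```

View pics/top0z.png

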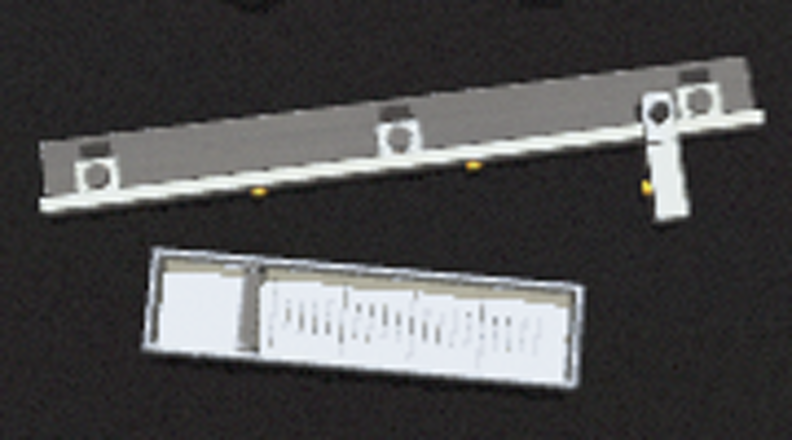

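View pics/side0z.png

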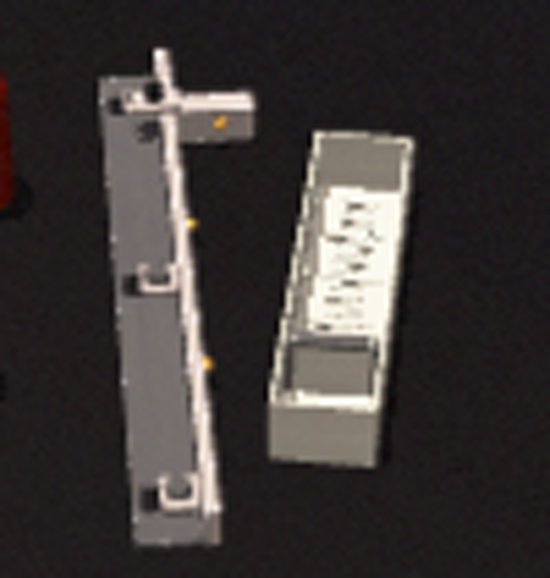

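Run:
```python
from h import *
f=robot.grab_frame("top")
u=lambda p:((p[0]+.5)/4.4-.5+235,(p[1]+.5)/4.4-.5+175)
def a(p,z): return at(f,u(p),z)
for p in((155,248),(583,287),(577,387),(143,350)): print("trough",a(p,.05)[:2].round(4))
c=[a(p,.05)[:2] for p in((155,248),(583,287),(577,387),(143,350))]
print("ctr",np.mean(c,0), np.linalg.norm(c[0]-c[1]),np.linalg.norm(c[0]-c[3]))
v=c[0]-c[1]; print("y ang",np.arctan2(-v[0],v[1])); v=c[3]-c[2]; print(np.arctan2(-v[0],v[1]))
for z in (.03,0.0):
  L=a((40,210),z)[:2];Rr=a((765,123),z)[:2]; v=L-Rr; print("bar",L,Rr,np.linalg.norm(v),np.arctan2(-v[0],v[1]))
  v/=np.linalg.norm(v)
for p in((258,191),(474,166),(647,187)): print("pin",a(p,.018)[:2].round(4))
for p in((650,219),(690,215),(640,140)): print("stop",a(p,.03)[:2].round(4))
```

```text
trough [0.5507 0.1604]
trough [ 0.5258 -0.1385]
trough [ 0.4567 -0.1337]
trough [0.4797 0.1667]
ctr [0.5032106 0.0137246] 0.2999123239507609 0.071281917126952
y ang -0.08293279835600538
-0.07632175151812863
bar [0.57931056 0.245186  ] [ 0.64632341 -0.27205   ] 0.5215590117420242 0.12884181707884976
bar [0.58309768 0.25050865] [ 0.65159446 -0.27818107] 0.5331084572393459 0.12884181707884967
pin [0.5958 0.0911]
pin [ 0.6153 -0.0643]
pin [ 0.601  -0.1886]
stop [ 0.5764 -0.1887]
stop [ 0.5795 -0.2172]
stop [ 0.6333 -0.1825]
```

```bash
cat >> h.py <<'E'
TH=0.128; RX=np.array([np.cos(TH),np.sin(TH)]); RY=np.array([-np.sin(TH),np.cos(TH)]); MID=np.array([.6128,-.0134])
def w(x,y): return MID+x*RX+y*RY
def rail(p): d=np.array(p)[:2]-MID; return np.array([d@RX,d@RY])
def go(xy,z,yaw):
    s=robot.sense(); M=rot(s); d=np.r_[xy,z]-s["eef_pos"]
    cy=np.arctan2(M[1,0],M[0,0]); t=(yaw-cy+np.pi)%(2*np.pi)-np.pi
    print("turn_y",round(-t,4),"shift",(M.T@d*1000).round(1),"clock",s["clock"])
def st():
    s=robot.sense(); M=rot(s); F=s["ft_force"]
    print("clk",s["clock"],"rail xy mm",(rail(s["eef_pos"])*1000).round(2),"z",s["eef_pos"][2].round(4),"yaw",np.arctan2(M[1,0],M[0,0]).round(4),"F rail",(F[:2]@RX).round(2),(F[:2]@RY).round(2),F[2].round(2),"T",s["torque"].round(2),"g",s["grip_width"].round(4), "j",s["joints"].round(2))
E
python3 -c "
from h import *
go(w(-.18,.041),.3,np.pi/2+TH)"
```

```text
turn_y -0.3858 shift [-561.5  104.7 -413.8] clock 0.8
```

Call:
{"op": "step_arm", "data": {"rows": [[[0,-0.386,0,-561.5,0,-413.8,93],[0,-0.386,0,-561.5,0,-413.8,93],[0,-0.386,0,-561.5,0,-413.8,93],[0,-0.386,0,-561.5,0,-413.8,93],[0,-0.386,0,-561.5,0,-413.8,93],[0,-0.386,0,-561.5,0,-413.8,93],[0,-0.386,0,-561.5,0,-413.8,93],[0,-0.386,0,-561.5,0,-413.8,93]]]}}

```text
clock: 1.8
eef_pos: [0.3563, 0.186, 0.4051]
tcp_rot: [-0.467, 0.467, 0.532, -0.531]
ft_force: [0.7, 1.0, 0.4]
grip_width: 0.093
```

```bash
python3 -c "
from h import *
st();go(w(-.18,.041),.3,np.pi/2+TH)"
```

```text
Traceback (most recent call last):
  File "h.py", line 24, in st
    print("clk",s["clock"],"rail xy mm",(rail(s["eef_pos"])*1000).round(2),"z",s["eef_pos"][2].round(4),"yaw",np.arctan2(M[1,0],M[0,0]).round(4),"F rail",(F[:2]@RX).round(2),(F[:2]@RY).round(2),F[2].round(2),"T",s["torque"].round(2),"g",s["grip_width"].round(4), "j",s["joints"].round(2))
                                                                                                                                                                                                                                             ^^^^^^^^^^^^^^^^^^^^^
AttributeError: 'float' object has no attribute 'round'
```

```bash
sed -i 's/s\["grip_width"\].round(4)/round(s["grip_width"],4)/' h.py; python3 -c "
from h import *
st();go(w(-.18,.041),.199,np.pi/2+TH)"
```

```text
clk 1.8 rail xy mm [-228.95  230.46] z 0.4051 yaw 1.6995 F rail 0.83 0.89 0.39 T [ 0.04 -0.03  0.05] g 0.093 j [ 0.42 -0.51  1.98 -0.    1.67 -1.28]
turn_y 0.0007 shift [-189.6  206.1  -48.6] clock 1.8
```

Call:
{"op": "step_arm", "data": {"rows": [[[0,0,0,-189.6,50,-48.6,93],[0,0,0,-189.6,50,-48.6,93],[0,0,0,-189.6,50,-48.6,93],[0,0,0,-189.6,110,-48.6,93],[0,0,0,-189.6,160,-48.6,93],[0,0,0,-189.6,190,-48.6,93],[0,0,0,-189.6,190,-48.6,93]]]}}

```text
clock: 2.68
eef_pos: [0.4282, 0.006, 0.2131]
tcp_rot: [0.468, -0.466, -0.53, 0.532]
ft_force: [0.1, -0.1, 0.2]
grip_width: 0.0926
```

```bash
python3 -c "
from h import *
st();go(w(-.18,.041),.199,np.pi/2+TH)
f=robot.grab_frame('top'); cv2.imwrite('pics/a1.png',cv2.resize(f['image'][150:300,220:440],None,fx=3.6,fy=3.6,interpolation=2))"
```

```text
clk 2.675 rail xy mm [-180.62   42.8 ] z 0.2131 yaw 1.6988 F rail 0.05 -0.1 0.23 T [ 0.05  0.03 -0.01] g 0.0926 j [-0.05 -0.33  2.17 -0.    1.31 -1.74]
turn_y 0.0 shift [-1.8 14.1 -0.7] clock 2.675
```

View pics/a1.png

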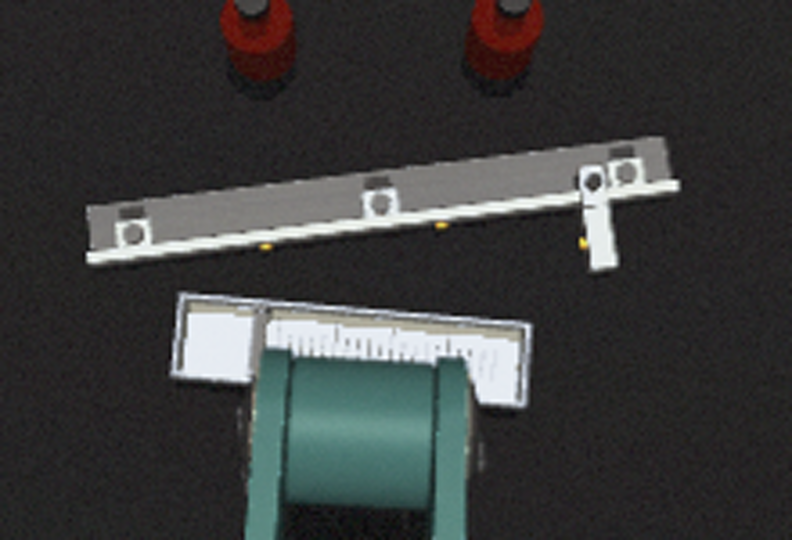

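Call:
{"op": "step_arm", "data": {"rows": [[[0,0,0,0,13,0,93],[0,0,0,0,13,0,93],[0,0,0,0,13,-6,93],[0,0,0,0,13,-12,93],[0,0,0,0,13,-18,93],[0,0,0,0,13,-24,93],[0,0,0,0,13,-30,93],[0,0,0,0,13,-36,93]]]}}

```text
clock: 3.72
eef_pos: [0.4648, 0.0107, 0.2017]
tcp_rot: [0.467, -0.467, -0.531, 0.531]
ft_force: [-2.7, -0.9, 2.1]
grip_width: 0.0931
```

```bash
python3 -c "
from h import *
st()
f=robot.grab_frame('top'); cv2.imwrite('pics/a2.png',cv2.resize(f['image'][150:300,220:440],None,fx=3.6,fy=3.6,interpolation=2))
f=robot.grab_frame('side'); cv2.imwrite('pics/b2.png',cv2.resize(f['image'][100:270,270:450],None,fx=3.5,fy=3.5,interpolation=2))"
```

```text
clk 3.725 rail xy mm [-143.68   42.77] z 0.2017 yaw 1.699 F rail -2.75 -0.51 2.07 T [-0.28  0.38 -0.16] g 0.0931 j [-0.03 -0.22  2.1  -0.    1.26 -1.73]
```

View pics/a2.png

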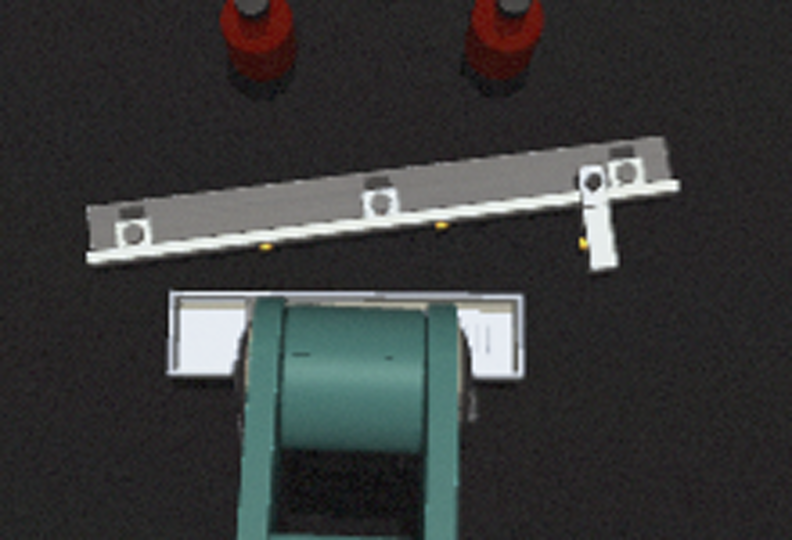

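View pics/b2.png

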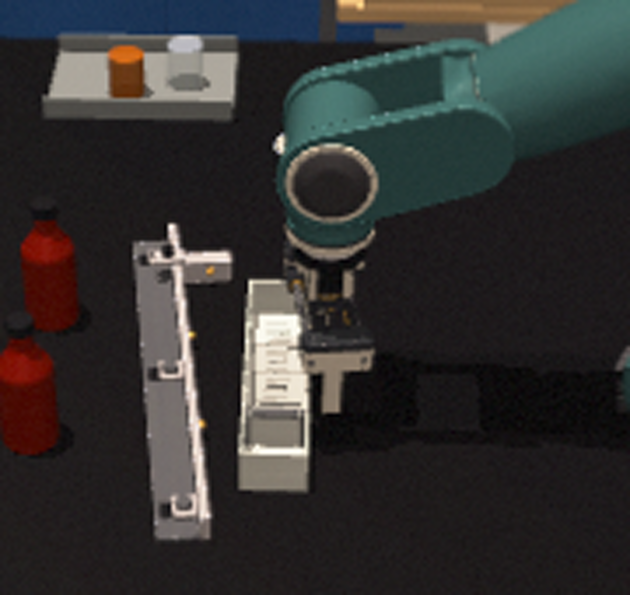

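Call:
{"op": "step_arm", "data": {"rows": [[[0,0,0,0,0,-5,93],[0,0,0,0,0,-10,93],[0,0,0,0,0,-15,93],[0,0,0,0,0,-20,93],[0,0,0,0,0,-25,93],[0,0,0,0,0,-30,93]]]}}

```text
clock: 4.58
eef_pos: [0.4946, 0.0145, 0.2017]
tcp_rot: [0.467, -0.467, -0.531, 0.531]
ft_force: [-2.3, -0.5, -1.2]
grip_width: 0.0929
```

```bash
python3 -c "
from h import *
st()
f=robot.grab_frame('top'); cv2.imwrite('pics/a3.png',cv2.resize(f['image'][150:300,220:440],None,fx=3.6,fy=3.6,interpolation=2))"
```

```text
clk 4.575 rail xy mm [-113.72   42.79] z 0.2017 yaw 1.699 F rail -2.37 -0.18 -1.19 T [-0.03  0.34  0.04] g 0.0929 j [-0.02 -0.15  2.04 -0.    1.25 -1.72]
```

View pics/a3.png

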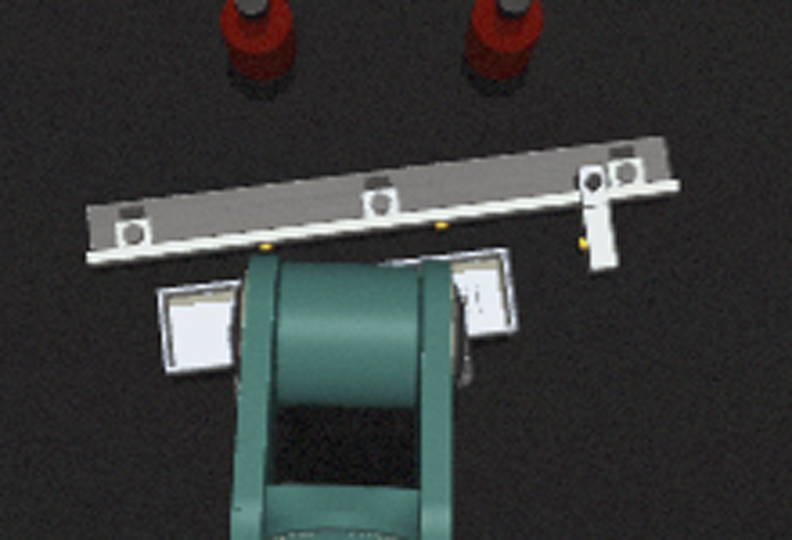

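Call:
{"op": "step_arm", "data": {"rows": [[[0,0,0,0,0,-5,93],[0,0,0,0,0,-10,93],[0,0,0,0,0,-14,93],[0,0,0,0,0,-18,93],[0,0,0,0,0,-20,93]]]}}

```text
clock: 5.25
eef_pos: [0.5143, 0.0171, 0.2018]
tcp_rot: [0.467, -0.467, -0.531, 0.531]
ft_force: [-2.3, -1.1, 1.4]
grip_width: 0.0931
```

```bash
python3 -c "
from h import *
st()
f=robot.grab_frame('top'); cv2.imwrite('pics/a4.png',cv2.resize(f['image'][190:270,250:420],None,fx=4.6,fy=4.6,interpolation=2))"
```

```text
clk 5.25 rail xy mm [-93.83  42.79] z 0.2018 yaw 1.6991 F rail -2.37 -0.76 1.44 T [0.03 0.5  0.01] g 0.0931 j [-0.02 -0.1   2.   -0.    1.24 -1.72]
```

View pics/a4.png

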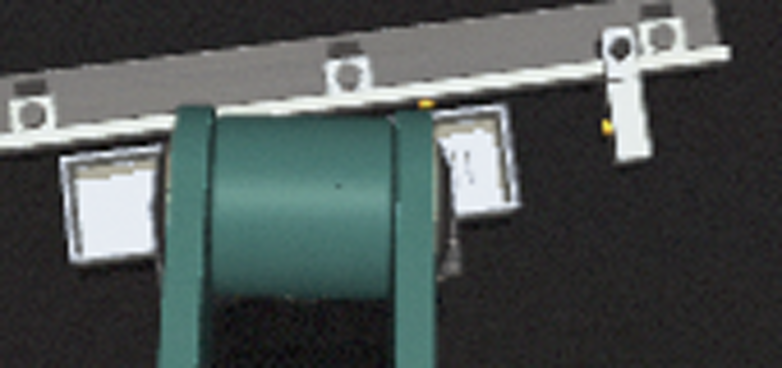

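Call:
{"op": "step_arm", "data": {"rows": [[[0,0,0,0,0,-1.5,93],[0,0,0,0,0,-3,93],[0,0,0,0,0,-4.5,93],[0,0,0,0,0,-6,93]]]}}

```text
clock: 5.8
eef_pos: [0.5201, 0.0178, 0.2018]
tcp_rot: [0.467, -0.467, -0.531, 0.531]
ft_force: [-2.8, -0.0, 1.4]
grip_width: 0.0932
```

Call:
{"op": "step_arm", "data": {"rows": [[[0,0,0,0,0,-1,93],[0,0,0,0,0,-2,93]]]}}

```text
clock: 6.05
eef_pos: [0.522, 0.0181, 0.2018]
tcp_rot: [0.467, -0.467, -0.531, 0.531]
ft_force: [-2.6, -0.5, 1.6]
grip_width: 0.0929
```

```bash
python3 -c "
from h import *
st()
f=robot.grab_frame('top'); cv2.imwrite('pics/a5.png',cv2.resize(f['image'][190:270,250:420],None,fx=4.6,fy=4.6,interpolation=2))"
```

```text
clk 6.05 rail xy mm [-86.02  42.79] z 0.2018 yaw 1.699 F rail -2.6 -0.19 1.65 T [-0.03  0.46 -0.02] g 0.0929 j [-0.01 -0.08  1.98 -0.    1.24 -1.71]
```

View pics/a5.png

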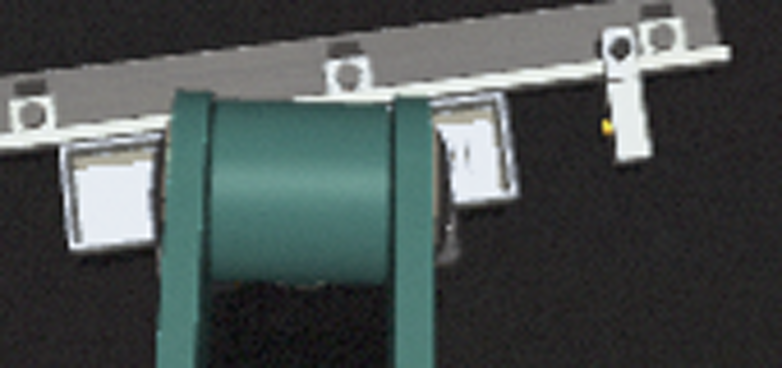

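Call:
{"op": "step_arm", "data": {"rows": [[[0,0,0,0,0,-0.5,93],[0,0,0,0,0,-1,93]]]}}

```text
clock: 6.35
eef_pos: [0.523, 0.0182, 0.2018]
tcp_rot: [0.467, -0.467, -0.531, 0.531]
ft_force: [-4.0, -0.4, 1.8]
grip_width: 0.0926
```

Call:
{"op": "step_arm", "data": {"rows": [[[0,0,0,0,0,-0.5,93],[0,0,0,0,0,-1,93]]]}}

```text
clock: 6.6
eef_pos: [0.524, 0.0183, 0.2018]
tcp_rot: [0.467, -0.467, -0.531, 0.531]
ft_force: [-4.6, 0.2, 2.4]
grip_width: 0.0927
```

Call:
{"op": "step_arm", "data": {"rows": [[[0,0,0,0,0,-0.5,93],[0,0,0,0,0,-1,93]]]}}

```text
clock: 6.85
eef_pos: [0.525, 0.0185, 0.2018]
tcp_rot: [0.467, -0.467, -0.531, 0.531]
ft_force: [-4.0, 0.2, 1.5]
grip_width: 0.0932
```

Call:
{"op": "step_arm", "data": {"rows": [[[0,0,0,0,0,-0.5,93],[0,0,0,0,0,-1,93]]]}}

```text
clock: 7.1
eef_pos: [0.526, 0.0186, 0.2018]
tcp_rot: [-0.467, 0.467, 0.531, -0.531]
ft_force: [-3.5, -0.2, 3.1]
grip_width: 0.093
```

Call:
{"op": "step_arm", "data": {"rows": [[[0,0,0,0,0,-0.3,93],[0,0,0,0,0,-0.6,93]]]}}

```text
clock: 7.35
eef_pos: [0.5266, 0.0186, 0.2018]
tcp_rot: [0.467, -0.467, -0.531, 0.531]
ft_force: [-3.8, 0.6, 2.7]
grip_width: 0.0926
```

Call:
{"op": "step_arm", "data": {"rows": [[[0,0,0,0,0,-0.3,93],[0,0,0,0,0,-0.6,93]]]}}

```text
clock: 7.6
eef_pos: [0.5272, 0.0187, 0.2018]
tcp_rot: [-0.467, 0.467, 0.531, -0.531]
ft_force: [-4.2, -1.3, 2.2]
grip_width: 0.0929
```

Call:
{"op": "step_arm", "data": {"rows": [[[0,0,0,0,0,-0.3,93],[0,0,0,0,0,-0.6,93]]]}}

```text
clock: 7.85
eef_pos: [0.5277, 0.0187, 0.2018]
tcp_rot: [0.467, -0.467, -0.531, 0.531]
ft_force: [-7.5, -1.3, 4.8]
grip_width: 0.0928
```

Call:
{"op": "step_arm", "data": {"rows": [[[0,0,0,0,0,-0.3,93]]]}}

```text
clock: 7.98
eef_pos: [0.5279, 0.0188, 0.2018]
tcp_rot: [0.467, -0.467, -0.531, 0.531]
ft_force: [-9.1, -2.9, 6.8]
grip_width: 0.0929
```

Call:
{"op": "step_arm", "data": {"rows": [[[0,0,0,0,0,-0.3,93]]]}}

```text
clock: 8.1
eef_pos: [0.5281, 0.0187, 0.2018]
tcp_rot: [0.467, -0.467, -0.531, 0.532]
ft_force: [-10.3, -4.3, 6.9]
grip_width: 0.0929
```

```bash
python3 -c "
from h import *
st()
f=robot.grab_frame('top'); cv2.imwrite('pics/a6.png',cv2.resize(f['image'][190:270,250:420],None,fx=4.6,fy=4.6,interpolation=2))
f=robot.grab_frame('side'); cv2.imwrite('pics/b6.png',cv2.resize(f['image'][150:270,290:390],None,fx=5,fy=5,interpolation=2))"
```

```text
clk 8.1 rail xy mm [-79.9   42.66] z 0.2018 yaw 1.6994 F rail -10.78 -2.94 6.92 T [-0.22  1.71  0.59] g 0.0929 j [-0.01 -0.07  1.97 -0.    1.24 -1.71]
```

View pics/a6.png

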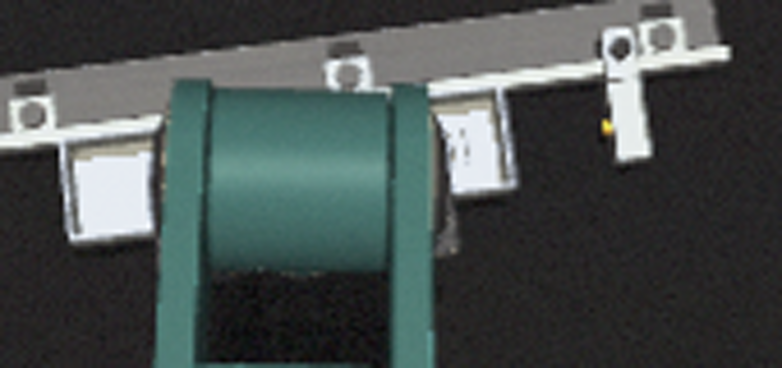

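View pics/b6.png

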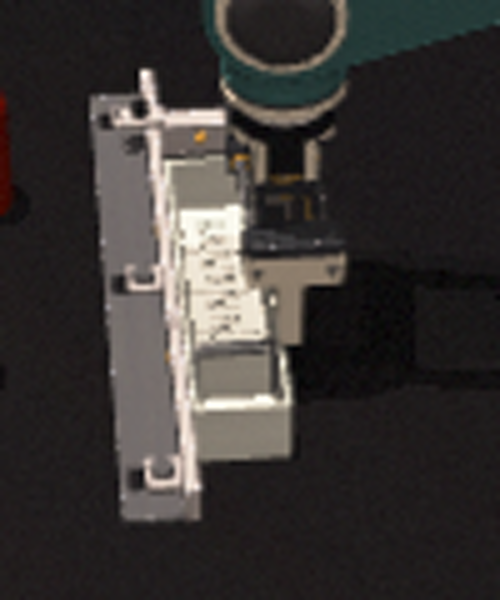

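Call:
{"op": "step_arm", "data": {"rows": [[[0,-0.004,0,0,0,-0.1,93],[0,-0.008,0,0,0,-0.2,93]]]}}

```text
clock: 8.45
eef_pos: [0.5282, 0.0187, 0.2018]
tcp_rot: [0.465, -0.465, -0.532, 0.533]
ft_force: [-13.8, -3.7, 10.4]
grip_width: 0.0929
```

```bash
python3 -c "
from h import *
st()"
```

```text
clk 8.45 rail xy mm [-79.76  42.61] z 0.2018 yaw 1.7065 F rail -14.13 -1.93 10.41 T [-0.93  1.92 -0.74] g 0.0929 j [-0.01 -0.07  1.97 -0.    1.24 -1.72]
```

Call:
{"op": "step_arm", "data": {"rows": [[[0,0,0,0,0,1,93],[0,0,0,0,0,5,93],[0,0,0,0,0,15,93],[0,0,0,0,0,35,93],[0,0,0,0,-60,60,93],[0,0,0,0,-120,60,20],[0,0,0,0,-120,60,20]]]}}

```text
clock: 9.32
eef_pos: [0.4689, 0.0107, 0.3269]
tcp_rot: [-0.463, 0.467, 0.535, -0.531]
ft_force: [0.7, 0.1, -0.6]
grip_width: 0.0776
```

```bash
sed -i 's/TH=0.128/TH=0.131/' h.py; python3 -c "
from h import *
st()
go(w(-.20,.25),.32,TH)
f=robot.grab_frame('top'); cv2.imwrite('pics/a7.png',cv2.resize(f['image'][175:275,235:415],None,fx=4.4,fy=4.4,interpolation=2))
f=robot.grab_frame('side'); cv2.imwrite('pics/b7.png',cv2.resize(f['image'][150:270,290:390],None,fx=5,fy=5,interpolation=2))"
```

```text
clk 9.325 rail xy mm [-139.55   42.68] z 0.3269 yaw 1.7069 F rail 0.75 0.01 -0.64 T [ 0.07 -0.01  0.07] g 0.0776 j [-0.03 -0.32  1.97  0.    1.48 -1.74]
turn_y 1.5759 shift [207.6   6.1  59.4] clock 9.325
```

View pics/a7.png

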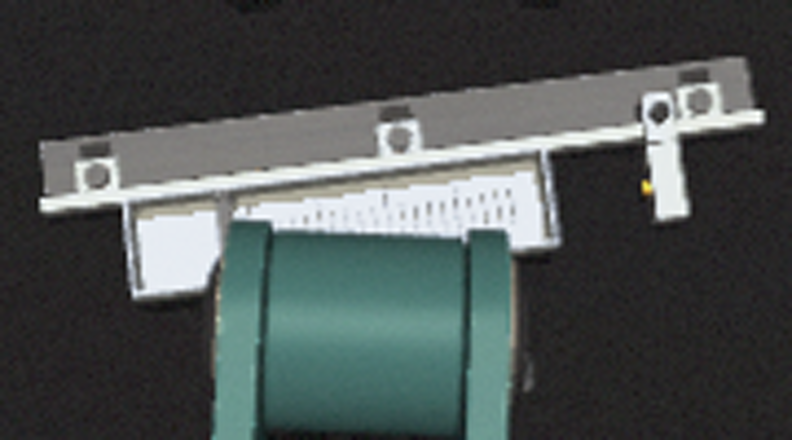

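View pics/b7.png

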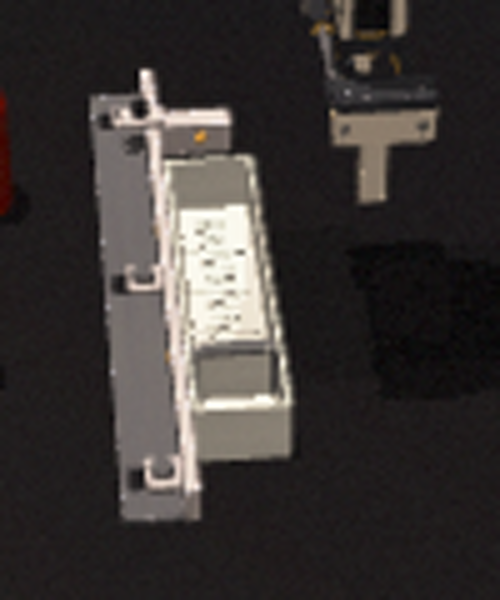

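Run:
```python
from h import *
f=robot.grab_frame('top')
u=lambda p:((p[0]+.5)/4.4-.5+235,(p[1]+.5)/4.4-.5+175)
for p in((122,200),(135,298),(545,150),(560,247)): print(rail(at(f,u(p),.05)).round(4))
go(w(-.037,.235),.31,TH)
```

```text
[-0.0024  0.1999]
[-0.072   0.1978]
[-0.0036 -0.0997]
[-0.0729 -0.1007]
turn_y 1.576 shift [ 191.7   10.8 -103.8] clock 9.475
```

Call:
{"op": "step_arm", "data": {"rows": [[[0,0.18,0,60,5,-20,20],[0,0.36,0,110,10,-60,20],[0,0.54,0,150,10,-104,20],[0,0.72,0,192,10,-104,20],[0,0.9,0,192,10,-104,20],[0,1.08,0,192,10,-104,20],[0,1.26,0,192,10,-104,20],[0,1.44,0,192,10,-104,20]]]}}

```text
clock: 10.48
eef_pos: [0.5458, 0.2151, 0.3095]
tcp_rot: [-0.701, 0.701, 0.091, -0.093]
ft_force: [-0.4, -0.2, -0.4]
grip_width: 0.02
```

Run:
```python
from h import *
st()
go(w(-.037,.235),.201,TH)
```

```text
clk 10.475 rail xy mm [-36.61 235.27] z 0.3095 yaw 0.2612 F rail -0.39 -0.16 -0.43 T [-0.09  0.    0.02] g 0.02 j [ 0.33 -0.03  1.75 -0.    1.43  0.07]
turn_y 0.1302 shift [-1.000e-01  1.085e+02 -2.000e-01] clock 10.475
```

Call:
{"op": "step_arm", "data": {"rows": [[[0,0.13,0,0,0,0,20],[0,0.13,0,0,50,0,20],[0,0.13,0,0,90,0,20],[0,0.13,0,0,107,0,20],[0,0.13,0,0,107,0,20]]]}}

```text
clock: 11.1
eef_pos: [0.5458, 0.215, 0.2035]
tcp_rot: [-0.705, 0.706, 0.048, -0.049]
ft_force: [-0.2, 0.0, 0.4]
grip_width: 0.02
```

```bash
python3 -c "
from h import *
st()
f=robot.grab_frame('top'); cv2.imwrite('pics/a8.png',cv2.resize(f['image'][175:275,235:415],None,fx=4.4,fy=4.4,interpolation=2))
f=robot.grab_frame('side'); cv2.imwrite('pics/b8.png',cv2.resize(f['image'][150:300,280:400],None,fx=4,fy=4,interpolation=2))"
```

```text
clk 11.1 rail xy mm [-36.6 235.2] z 0.2035 yaw 0.137 F rail -0.23 0.07 0.41 T [-0.06  0.06  0.03] g 0.02 j [ 0.33  0.06  1.84 -0.    1.25  0.19]
```

View pics/a8.png

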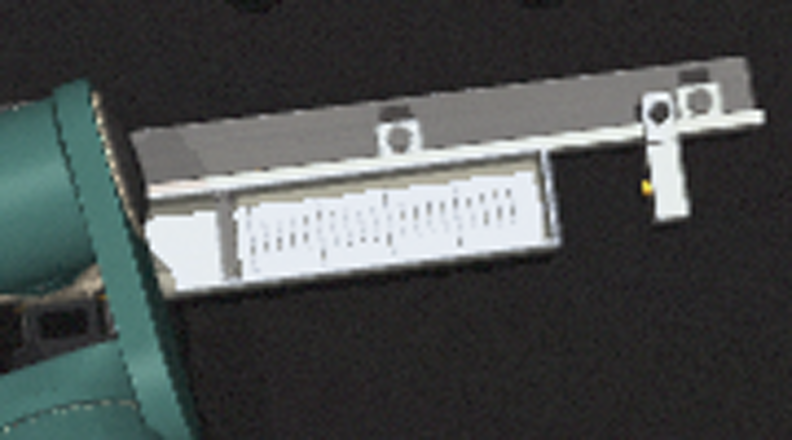

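View pics/b8.png

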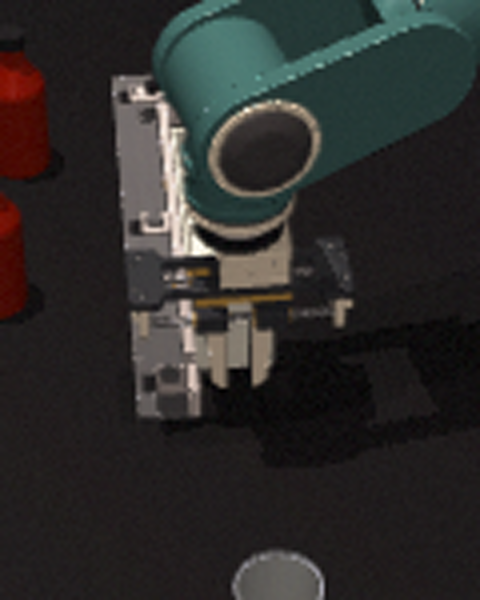

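Call:
{"op": "step_arm", "data": {"rows": [[[0,0.005,0,0,0,-8,20],[0,0.005,0,0,0,-16,20],[0,0.005,0,0,0,-22,20],[0,0.005,0,0,0,-26,20],[0,0.005,0,0,0,-30,20],[0,0.005,0,0,0,-34,20],[0,0.005,0,0,0,-38,20]]]}}

```text
clock: 12.08
eef_pos: [0.5513, 0.1774, 0.2049]
tcp_rot: [0.706, -0.705, -0.047, 0.047]
ft_force: [-1.4, 4.9, 3.2]
grip_width: 0.0196
```

```bash
python3 -c "
from h import *
st()
f=robot.grab_frame('top'); cv2.imwrite('pics/a9.png',cv2.resize(f['image'][175:275,235:415],None,fx=4.4,fy=4.4,interpolation=2))"
```

```text
clk 12.075 rail xy mm [-36.09 197.2 ] z 0.2049 yaw 0.1322 F rail -0.77 5.04 3.16 T [ 0.56  0.33 -0.1 ] g 0.0196 j [0.27 0.04 1.86 0.   1.24 0.13]
```

View pics/a9.png

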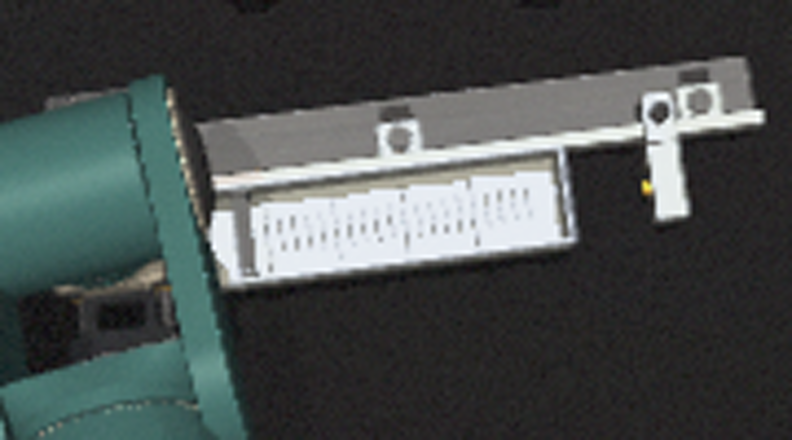

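Call:
{"op": "step_arm", "data": {"rows": [[[0,0,0,0,0,-5,20],[0,0,0,0,0,-10,20],[0,0,0,0,0,-15,20],[0,0,0,0,0,-20,20],[0,0,0,0,0,-25,20],[0,0,0,0,0,-30,20],[0,0,0,0,0,-35,20],[0,0,0,0,0,-40,20]]]}}

```text
clock: 13.12
eef_pos: [0.5565, 0.1375, 0.2048]
tcp_rot: [-0.706, 0.706, 0.047, -0.047]
ft_force: [-1.1, 3.7, 3.0]
grip_width: 0.0203
```

```bash
python3 -c "
from h import *
st()
f=robot.grab_frame('top'); cv2.imwrite('pics/a10.png',cv2.resize(f['image'][175:275,235:415],None,fx=4.4,fy=4.4,interpolation=2))"
```

```text
clk 13.125 rail xy mm [-36.07 156.92] z 0.2048 yaw 0.132 F rail -0.61 3.85 3.01 T [ 0.52  0.24 -0.09] g 0.0203 j [ 0.2   0.02  1.87 -0.    1.24  0.07]
```

View pics/a10.png

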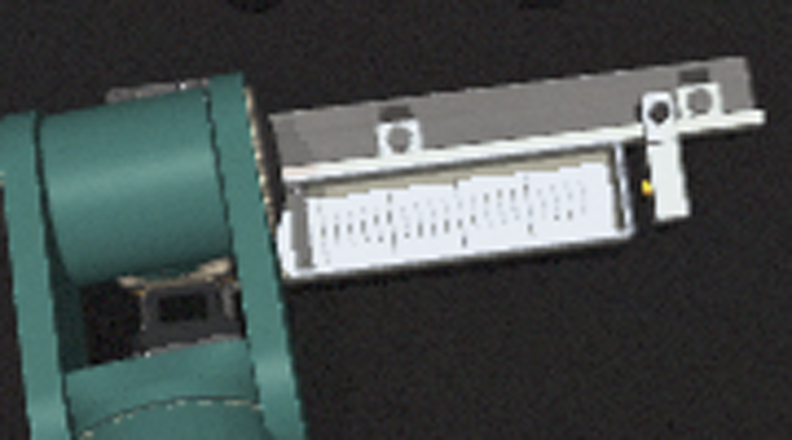

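Call:
{"op": "step_arm", "data": {"rows": [[[0,0,0,0,0,-2,20],[0,0,0,0,0,-4,20],[0,0,0,0,0,-6,20],[0,0,0,0,0,-8,20]]]}}

```text
clock: 13.68
eef_pos: [0.5576, 0.1298, 0.2047]
tcp_rot: [-0.706, 0.706, 0.047, -0.047]
ft_force: [-0.6, 3.3, 1.2]
grip_width: 0.0197
```

Call:
{"op": "step_arm", "data": {"rows": [[[0,0,0,0,0,-0.7,20],[0,0,0,0,0,-1.4,20]]]}}

```text
clock: 13.92
eef_pos: [0.5577, 0.1284, 0.2047]
tcp_rot: [-0.706, 0.706, 0.047, -0.047]
ft_force: [-1.3, 2.5, 0.1]
grip_width: 0.0199
```

```bash
python3 -c "
from h import *
st()
f=robot.grab_frame('top'); cv2.imwrite('pics/a11.png',cv2.resize(f['image'][175:275,235:415],None,fx=4.4,fy=4.4,interpolation=2))"
```

```text
clk 13.925 rail xy mm [-36.09 147.81] z 0.2047 yaw 0.132 F rail -0.96 2.68 0.11 T [ 0.42  0.23 -0.04] g 0.0199 j [ 0.18  0.02  1.87 -0.    1.24  0.05]
```

View pics/a11.png

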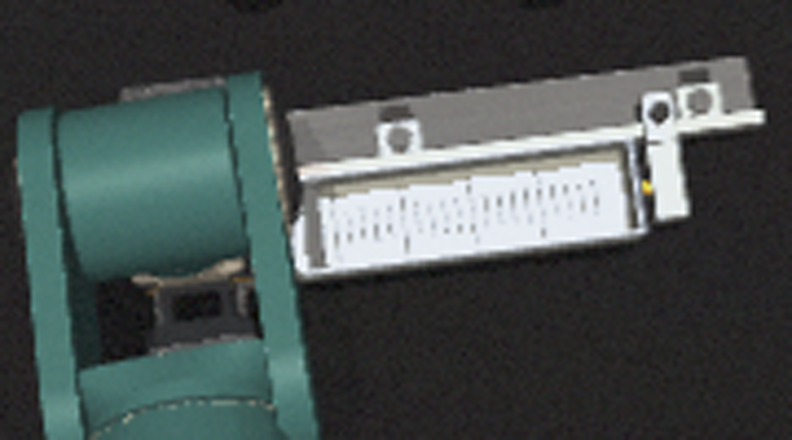

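Call:
{"op": "step_arm", "data": {"rows": [[[0,0,0,0,0,-0.5,20],[0,0,0,0,0,-1,20],[0,0,0,0,0,-1.5,20],[0,0,0,0,0,-2,20]]]}}

```text
clock: 14.48
eef_pos: [0.558, 0.1265, 0.2047]
tcp_rot: [-0.706, 0.706, 0.047, -0.047]
ft_force: [-1.2, 2.9, 0.0]
grip_width: 0.0199
```

Call:
{"op": "step_arm", "data": {"rows": [[[0,0,0,0,0,-0.5,20],[0,0,0,0,0,-1,20],[0,0,0,0,0,-1.5,20]]]}}

```text
clock: 14.85
eef_pos: [0.5582, 0.1249, 0.2047]
tcp_rot: [-0.706, 0.706, 0.047, -0.047]
ft_force: [-0.3, 3.0, -1.1]
grip_width: 0.0198
```

Call:
{"op": "step_arm", "data": {"rows": [[[0,0,0,0,0,-0.5,20],[0,0,0,0,0,-1,20]]]}}

```text
clock: 15.1
eef_pos: [0.5583, 0.124, 0.2047]
tcp_rot: [-0.706, 0.706, 0.047, -0.047]
ft_force: [-0.3, 1.5, -0.5]
grip_width: 0.0199
```

Call:
{"op": "step_arm", "data": {"rows": [[[0,0,0,0,0,-0.5,20],[0,0,0,0,0,-1,20]]]}}

```text
clock: 15.35
eef_pos: [0.5585, 0.123, 0.2048]
tcp_rot: [-0.706, 0.706, 0.047, -0.047]
ft_force: [-0.9, 1.4, -0.7]
grip_width: 0.0202
```

Call:
{"op": "step_arm", "data": {"rows": [[[0,0,0,0,0,-0.5,20],[0,0,0,0,0,-1,20]]]}}

```text
clock: 15.6
eef_pos: [0.5586, 0.122, 0.2048]
tcp_rot: [-0.706, 0.706, 0.047, -0.047]
ft_force: [-1.5, 1.3, -1.1]
grip_width: 0.0202
```

Call:
{"op": "step_arm", "data": {"rows": [[[0,0,0,0,0,-0.4,20],[0,0,0,0,0,-0.8,20]]]}}

```text
clock: 15.85
eef_pos: [0.5587, 0.1212, 0.2048]
tcp_rot: [0.706, -0.706, -0.047, 0.047]
ft_force: [-0.6, 1.8, -1.6]
grip_width: 0.02
```

Call:
{"op": "step_arm", "data": {"rows": [[[0,0,0,0,0,-0.3,20],[0,0,0,0,0,-0.6,20]]]}}

```text
clock: 16.1
eef_pos: [0.5588, 0.1206, 0.2048]
tcp_rot: [0.706, -0.706, -0.047, 0.047]
ft_force: [-1.1, 1.5, -1.7]
grip_width: 0.02
```

```bash
python3 -c "
from h import *
st()
f=robot.grab_frame('top'); cv2.imwrite('pics/a12.png',cv2.resize(f['image'][175:275,235:415],None,fx=4.4,fy=4.4,interpolation=2))"
```

```text
clk 16.1 rail xy mm [-36.04 139.93] z 0.2048 yaw 0.132 F rail -0.94 1.6 -1.67 T [ 0.25  0.14 -0.1 ] g 0.02 j [0.17 0.02 1.88 0.   1.24 0.04]
```

View pics/a12.png

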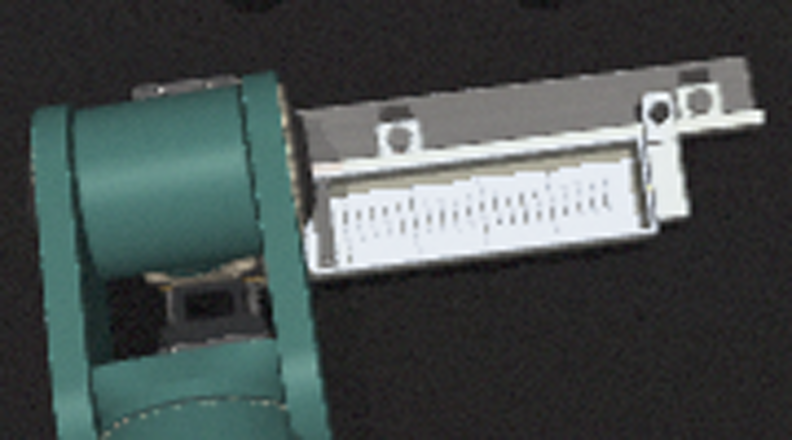

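Call:
{"op": "step_arm", "data": {"rows": [[[0,0,0,0,0,-0.3,20],[0,0,0,0,0,-0.6,20]]]}}

```text
clock: 16.4
eef_pos: [0.5588, 0.12, 0.2047]
tcp_rot: [0.706, -0.706, -0.047, 0.047]
ft_force: [-0.7, 1.5, -1.1]
grip_width: 0.0203
```

Call:
{"op": "step_arm", "data": {"rows": [[[0,0,0,0,0,-0.3,20],[0,0,0,0,0,-0.6,20]]]}}

```text
clock: 16.65
eef_pos: [0.5589, 0.1194, 0.2048]
tcp_rot: [0.706, -0.706, -0.047, 0.047]
ft_force: [-0.6, 1.8, -1.4]
grip_width: 0.0204
```

Call:
{"op": "step_arm", "data": {"rows": [[[0,0,0,0,0,-0.3,20],[0,0,0,0,0,-0.6,20]]]}}

```text
clock: 16.9
eef_pos: [0.559, 0.1188, 0.2048]
tcp_rot: [0.706, -0.706, -0.047, 0.047]
ft_force: [-0.9, 1.4, -0.9]
grip_width: 0.0199
```

Call:
{"op": "step_arm", "data": {"rows": [[[0,0,0,0,0,-0.3,20],[0,0,0,0,0,-0.6,20]]]}}

```text
clock: 17.15
eef_pos: [0.5591, 0.1183, 0.2047]
tcp_rot: [0.706, -0.706, -0.047, 0.047]
ft_force: [-1.0, 2.7, -1.1]
grip_width: 0.02
```

Call:
{"op": "step_arm", "data": {"rows": [[[0,0,0,0,0,-0.3,20],[0,0,0,0,0,-0.6,20]]]}}

```text
clock: 17.4
eef_pos: [0.5592, 0.1177, 0.2047]
tcp_rot: [0.706, -0.706, -0.047, 0.047]
ft_force: [-1.7, 1.5, -0.8]
grip_width: 0.0201
```

Call:
{"op": "step_arm", "data": {"rows": [[[0,0,0,0,0,-0.3,20]]]}}

```text
clock: 17.52
eef_pos: [0.5592, 0.1174, 0.2047]
tcp_rot: [-0.706, 0.706, 0.047, -0.047]
ft_force: [-0.5, 1.2, -0.8]
grip_width: 0.02
```

```bash
python3 -c "
from h import *
st()
f=robot.grab_frame('top'); cv2.imwrite('pics/a13.png',cv2.resize(f['image'][175:275,235:415],None,fx=4.4,fy=4.4,interpolation=2))"
```

```text
clk 17.525 rail xy mm [-36.04 136.64] z 0.2047 yaw 0.132 F rail -0.3 1.2 -0.75 T [ 0.28  0.16 -0.06] g 0.02 j [ 0.16  0.02  1.88 -0.    1.24  0.03]
```

View pics/a13.png

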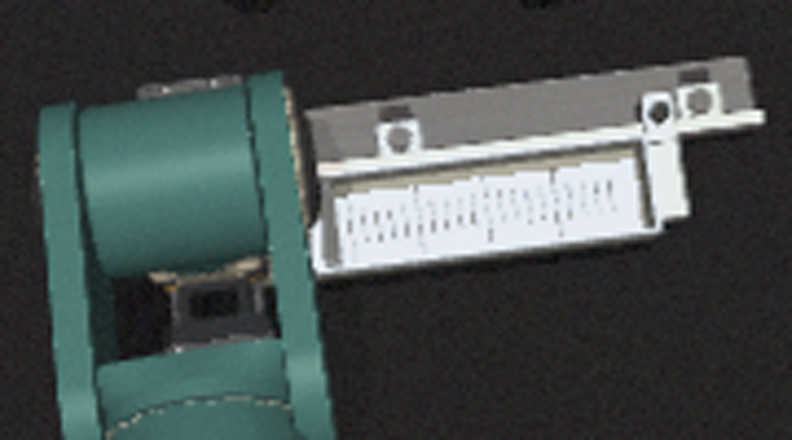

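Call:
{"op": "step_arm", "data": {"rows": [[[0,0,0,0,0,-0.3,20],[0,0,0,0,0,-0.6,20]]]}}

```text
clock: 17.82
eef_pos: [0.5593, 0.1168, 0.2047]
tcp_rot: [0.706, -0.706, -0.047, 0.047]
ft_force: [-0.5, 2.4, -1.3]
grip_width: 0.0202
```

Call:
{"op": "step_arm", "data": {"rows": [[[0,0,0,0,0,-0.3,20],[0,0,0,0,0,-0.6,20]]]}}

```text
clock: 18.08
eef_pos: [0.5594, 0.1162, 0.2048]
tcp_rot: [-0.706, 0.706, 0.047, -0.047]
ft_force: [-0.5, 1.8, -1.3]
grip_width: 0.02
```

Call:
{"op": "step_arm", "data": {"rows": [[[0,0,0,0,0,-0.3,20],[0,0,0,0,0,-0.6,20]]]}}

```text
clock: 18.32
eef_pos: [0.5595, 0.1156, 0.2048]
tcp_rot: [-0.706, 0.706, 0.047, -0.047]
ft_force: [-0.1, 2.3, -1.5]
grip_width: 0.0197
```

Call:
{"op": "step_arm", "data": {"rows": [[[0,0,0,0,0,-0.3,20],[0,0,0,0,0,-0.6,20]]]}}

```text
clock: 18.58
eef_pos: [0.5595, 0.1152, 0.2047]
tcp_rot: [0.706, -0.705, -0.047, 0.047]
ft_force: [-1.7, 7.7, -0.1]
grip_width: 0.0202
```

Contact with the stop begins here (7.7 N). I'll press a little more, carefully.

Call:
{"op": "step_arm", "data": {"rows": [[[0,0,0,0,0,-0.3,20]]]}}

```text
clock: 18.7
eef_pos: [0.5595, 0.1151, 0.2047]
tcp_rot: [0.706, -0.705, -0.047, 0.047]
ft_force: [-2.8, 10.2, 0.2]
grip_width: 0.0198
```

Call:
{"op": "step_arm", "data": {"rows": [[[0,0,0,0,0,-0.15,20]]]}}

```text
clock: 18.82
eef_pos: [0.5595, 0.1151, 0.2047]
tcp_rot: [0.706, -0.705, -0.047, 0.047]
ft_force: [-3.2, 10.3, -0.3]
grip_width: 0.0199
```

```bash
python3 -c "
from h import *
st()
f=robot.grab_frame('top'); cv2.imwrite('pics/a14.png',cv2.resize(f['image'][175:275,235:415],None,fx=4.4,fy=4.4,interpolation=2))"
```

```text
clk 18.825 rail xy mm [-36.09 134.34] z 0.2047 yaw 0.1321 F rail -1.84 10.65 -0.27 T [ 1.63  0.45 -0.05] g 0.0199 j [0.16 0.02 1.88 0.   1.24 0.03]
```

View pics/a14.png

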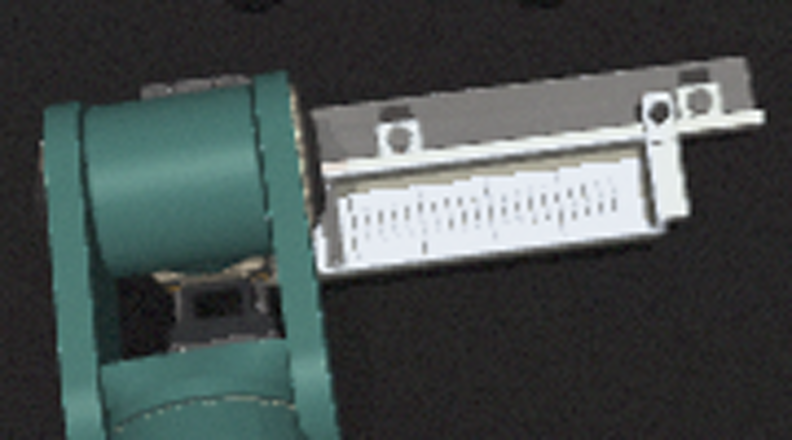

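Call:
{"op": "step_arm", "data": {"rows": [[[0,0,0,0,0,1,20],[0,0,0,0,0,5,20],[0,0,0,0,0,20,20],[0,0,0,0,-40,40,20],[0,0,0,0,-100,60,20],[0,0,0,0,-110,120,93],[0,0,0,0,-110,180,93],[0,0,0,0,-110,180,93]]]}}

```text
clock: 19.88
eef_pos: [0.5347, 0.2968, 0.3148]
tcp_rot: [0.706, -0.705, -0.048, 0.048]
ft_force: [0.0, -0.5, 0.2]
grip_width: 0.0453
```

```bash
python3 -c "
from h import *
st()
f=robot.grab_frame('top'); cv2.imwrite('pics/a15.png',cv2.resize(f['image'][175:265,265:415],None,fx=5.3,fy=5.3,interpolation=2))
f=robot.grab_frame('side'); cv2.imwrite('pics/b15.png',cv2.resize(f['image'][155:255,290:390],None,fx=6,fy=6,interpolation=2))"
```

```text
clk 19.875 rail xy mm [-36.9  317.71] z 0.3148 yaw 0.136 F rail -0.04 -0.55 0.21 T [-0.08  0.06  0.04] g 0.0453 j [0.46 0.02 1.69 0.   1.43 0.33]
```

View pics/a15.png

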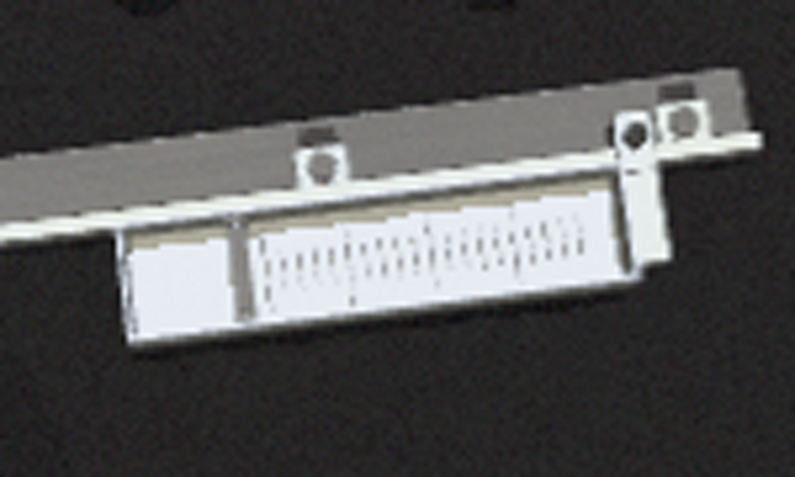

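View pics/b15.png

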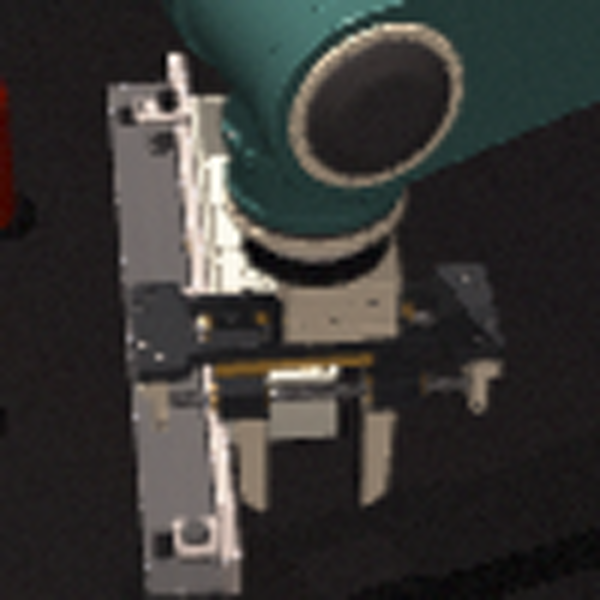

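```bash
python3 -c "
from h import *
go(w(-.12,.0),.31,TH+np.pi/2)"
```

```text
turn_y -1.5682 shift [ -84.3    4.6 -314.4] clock 19.975
```

Call:
{"op": "step_arm", "data": {"rows": [[[0,-0.18,0,-40,0,-40,93],[0,-0.36,0,-84,4,-90,93],[0,-0.54,0,-84,4,-140,93],[0,-0.72,0,-84,4,-190,93],[0,-0.9,0,-84,4,-240,93],[0,-1.08,0,-84,4,-290,93],[0,-1.26,0,-84,4,-314,93],[0,-1.44,0,-84,4,-314,93]]]}}

```text
clock: 20.98
eef_pos: [0.4936, -0.0321, 0.3107]
tcp_rot: [-0.501, 0.501, 0.499, -0.499]
ft_force: [0.9, 0.4, -0.3]
grip_width: 0.0934
```

Call:
{"op": "step_arm", "data": {"rows": [[[0,-0.13,0,0,0,0,93],[0,-0.13,0,0,0,0,93]]]}}

```text
clock: 21.22
eef_pos: [0.4936, -0.0302, 0.3107]
tcp_rot: [0.469, -0.469, -0.529, 0.529]
ft_force: [0.5, -0.1, -0.5]
grip_width: 0.0928
```

```bash
python3 -c "
from h import *
st(); go(w(-.11,.0),.2025,TH+np.pi/2)"
```

```text
clk 21.225 rail xy mm [-120.33   -1.08] z 0.3107 yaw 1.6915 F rail 0.51 -0.17 -0.49 T [ 0.03  0.02 -0.03] g 0.0928 j [-0.11 -0.25  1.94 -0.    1.45 -1.8 ]
turn_y -0.0103 shift [  1.2 108.2 -10.3] clock 21.225
```

Call:
{"op": "step_arm", "data": {"rows": [[[0,0,0,0,50,0,93],[0,0,0,0,100,0,93],[0,0,0,0,107,0,93],[0,0,0,0,107,-10,93],[0,0,0,0,107,-20,93],[0,0,0,0,107,-28,93],[0,0,0,0,107,-30,93]]]}}

```text
clock: 22.1
eef_pos: [0.5245, -0.0256, 0.2043]
tcp_rot: [-0.468, 0.469, 0.53, -0.53]
ft_force: [0.1, 0.2, 0.2]
grip_width: 0.093
```

```bash
python3 -c "
from h import *
st(); go(w(-.085,.0),.2025,TH+np.pi/2)"
```

```text
clk 22.1 rail xy mm [-89.18  -0.51] z 0.2043 yaw 1.6939 F rail 0.11 0.2 0.18 T [0.05 0.03 0.01] g 0.093 j [-0.1  -0.08  1.98 -0.    1.25 -1.79]
turn_y -0.0079 shift [ 0.5  1.8 -4.2] clock 22.1
```

Call:
{"op": "step_arm", "data": {"rows": [[[0,-0.009,0,0,0,-2,93],[0,-0.009,0,0,0,-4,93],[0,-0.009,0,0,0,-6,93]]]}}

```text
clock: 22.48
eef_pos: [0.5297, -0.0249, 0.2038]
tcp_rot: [0.466, -0.466, -0.532, 0.532]
ft_force: [-1.0, 0.8, 0.2]
grip_width: 0.0929
```

Call:
{"op": "step_arm", "data": {"rows": [[[0,0,0,0,0,-0.5,93],[0,0,0,0,0,-1,93]]]}}

```text
clock: 22.72
eef_pos: [0.5307, -0.0248, 0.2038]
tcp_rot: [-0.466, 0.466, 0.532, -0.532]
ft_force: [-0.3, 0.6, -0.3]
grip_width: 0.0932
```

```bash
python3 -c "
from h import *
st()"
```

```text
clk 22.725 rail xy mm [-82.91  -0.55] z 0.2038 yaw 1.7028 F rail -0.25 0.61 -0.35 T [ 0.06  0.03 -0.03] g 0.0932 j [-0.09 -0.07  1.96  0.    1.24 -1.8 ]
```

Call:
{"op": "step_arm", "data": {"rows": [[[0,0,0,0,0,-0.5,93],[0,0,0,0,0,-1,93],[0,0,0,0,0,-1.5,93]]]}}

```text
clock: 23.1
eef_pos: [0.5322, -0.0246, 0.2038]
tcp_rot: [0.466, -0.466, -0.532, 0.532]
ft_force: [-0.4, 0.1, -0.8]
grip_width: 0.0931
```

Call:
{"op": "step_arm", "data": {"rows": [[[0,0,0,0,0,-0.4,93],[0,0,0,0,0,-0.8,93]]]}}

```text
clock: 23.35
eef_pos: [0.533, -0.0245, 0.2038]
tcp_rot: [0.466, -0.466, -0.532, 0.532]
ft_force: [0.3, 1.2, -0.1]
grip_width: 0.0934
```

```bash
python3 -c "
from h import *
st()"
```

```text
clk 23.35 rail xy mm [-80.58  -0.58] z 0.2038 yaw 1.7028 F rail 0.42 1.12 -0.1 T [ 0.04 -0.01  0.06] g 0.0934 j [-0.09 -0.06  1.96 -0.    1.24 -1.8 ]
```

Call:
{"op": "step_arm", "data": {"rows": [[[0,0,0,0,0,-0.3,93],[0,0,0,0,0,-0.6,93]]]}}

```text
clock: 23.6
eef_pos: [0.5335, -0.0244, 0.2037]
tcp_rot: [0.466, -0.466, -0.532, 0.532]
ft_force: [-3.6, -0.2, 1.7]
grip_width: 0.093
```

Call:
{"op": "step_arm", "data": {"rows": [[[0,0,0,0,0,-0.3,93]]]}}

```text
clock: 23.72
eef_pos: [0.5337, -0.0244, 0.2037]
tcp_rot: [0.466, -0.466, -0.532, 0.532]
ft_force: [-4.4, 0.0, 3.7]
grip_width: 0.0932
```

Call:
{"op": "step_arm", "data": {"rows": [[[0,0,0,0,0,-0.3,93]]]}}

```text
clock: 23.85
eef_pos: [0.534, -0.0244, 0.2037]
tcp_rot: [0.466, -0.466, -0.532, 0.532]
ft_force: [-7.7, -1.7, 5.8]
grip_width: 0.0931
```

```bash
python3 -c "
from h import *
st()"
```

```text
clk 23.85 rail xy mm [-79.6   -0.58] z 0.2037 yaw 1.7029 F rail -7.86 -0.69 5.81 T [-0.02  1.26 -0.  ] g 0.0931 j [-0.09 -0.06  1.96 -0.    1.24 -1.8 ]
```

Call:
{"op": "step_arm", "data": {"rows": [[[0,0,0,0,0,-0.3,93],[0,0,0,0,0,-0.3,93]]]}}

```text
clock: 24.1
eef_pos: [0.5341, -0.0244, 0.2037]
tcp_rot: [0.466, -0.466, -0.531, 0.532]
ft_force: [-9.9, -1.3, 6.8]
grip_width: 0.0929
```

```bash
python3 -c "
from h import *
st()"
```

```text
clk 24.1 rail xy mm [-79.46  -0.6 ] z 0.2037 yaw 1.7029 F rail -10.03 -0.0 6.77 T [-0.22  1.47 -0.02] g 0.0929 j [-0.09 -0.06  1.96 -0.    1.25 -1.8 ]
```

Call:
{"op": "step_arm", "data": {"rows": [[[0,0,0,0,0,1,93],[0,0,0,0,0,5,93],[0,0,0,0,0,15,93],[0,0,0,0,0,35,93],[0,0,0,0,-60,50,93],[0,0,0,0,-107,50,20],[0,0,0,0,-107,50,20]]]}}

```text
clock: 24.98
eef_pos: [0.4847, -0.031, 0.3146]
tcp_rot: [-0.464, 0.468, 0.533, -0.531]
ft_force: [-0.2, -0.1, -0.3]
grip_width: 0.0775
```

```bash
python3 -c "
from h import *
st(); go(w(-.036,.17),.31,TH)
f=robot.grab_frame('top'); cv2.imwrite('pics/a16.png',cv2.resize(f['image'][175:265,265:415],None,fx=5.3,fy=5.3,interpolation=2))
f=robot.grab_frame('side'); cv2.imwrite('pics/b16.png',cv2.resize(f['image'][155:255,290:390],None,fx=6,fy=6,interpolation=2))"
```

```text
clk 24.975 rail xy mm [-129.29   -0.7 ] z 0.3146 yaw 1.7028 F rail -0.16 -0.05 -0.35 T [ 0.01  0.02 -0.02] g 0.0775 j [-0.12 -0.27  1.95 -0.    1.45 -1.82]
turn_y 1.5718 shift [170.6   4.9 -93.4] clock 24.975
```

View pics/a16.png

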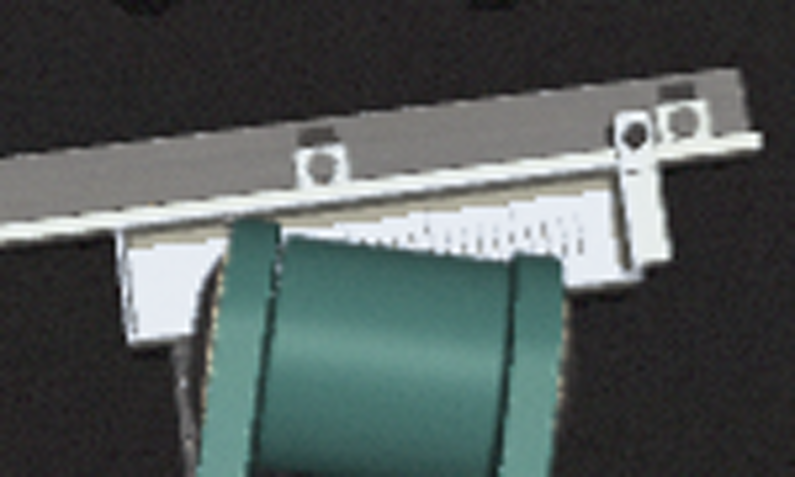

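View pics/b16.png

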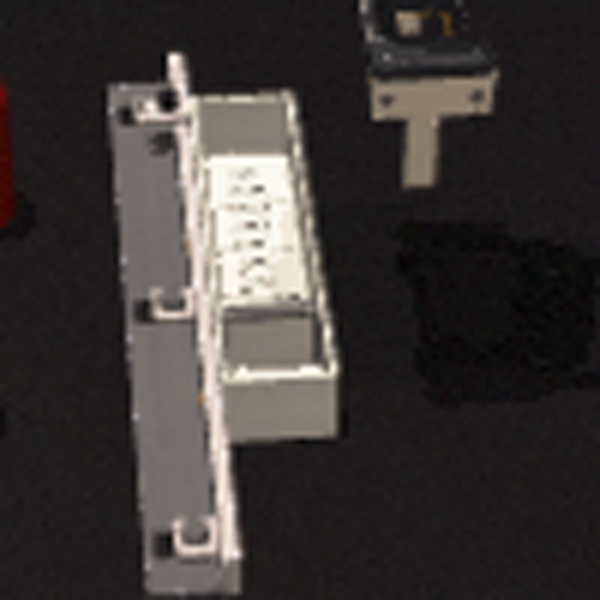

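Call:
{"op": "step_arm", "data": {"rows": [[[0,0.18,0,50,0,0,20],[0,0.36,0,100,4,-20,20],[0,0.54,0,150,4,-50,20],[0,0.72,0,170.6,4,-93.4,20],[0,0.9,0,170.6,4,-93.4,20],[0,1.08,0,170.6,4,-93.4,20],[0,1.26,0,170.6,4,-93.4,20],[0,1.44,0,170.6,4,-93.4,20]]]}}

```text
clock: 26.08
eef_pos: [0.5547, 0.1505, 0.3046]
tcp_rot: [-0.701, 0.701, 0.09, -0.092]
ft_force: [-0.0, -0.4, 0.2]
grip_width: 0.0203
```

Call:
{"op": "step_arm", "data": {"rows": [[[0,0.132,0,0,0,0,20],[0,0.132,0,0,50,0,20],[0,0.132,0,0,95,0,20],[0,0.132,0,0,105,0,20],[0,0.132,0,0,105,0,20]]]}}

```text
clock: 26.7
eef_pos: [0.555, 0.1505, 0.2016]
tcp_rot: [-0.706, 0.706, 0.046, -0.047]
ft_force: [0.5, 0.1, 0.1]
grip_width: 0.02
```

```bash
python3 -c "
from h import *
st(); go(w(-.036,.138),.2045,TH)"
```

```text
clk 26.7 rail xy mm [-35.92 170.06] z 0.2016 yaw 0.1309 F rail 0.47 0.04 0.05 T [0.01 0.06 0.03] g 0.02 j [ 0.22  0.03  1.87 -0.    1.24  0.09]
turn_y -0.0001 shift [ -0.1  -2.9 -32.1] clock 26.7
```

Call:
{"op": "step_arm", "data": {"rows": [[[0,0,0,0,-3,-8,20],[0,0,0,0,-3,-16,20],[0,0,0,0,-3,-24,20],[0,0,0,0,-3,-29,20],[0,0,0,0,-3,-32,20],[0,0,0,0,-3,-32.5,20]]]}}

```text
clock: 27.45
eef_pos: [0.5593, 0.1181, 0.2047]
tcp_rot: [-0.706, 0.706, 0.046, -0.046]
ft_force: [0.2, 0.0, -1.2]
grip_width: 0.0197
```

Call:
{"op": "step_arm", "data": {"rows": [[[0,0,0,0,0,-0.4,20],[0,0,0,0,0,-0.8,20],[0,0,0,0,0,-1.2,20]]]}}

```text
clock: 27.82
eef_pos: [0.5594, 0.1172, 0.2047]
tcp_rot: [0.706, -0.706, -0.046, 0.046]
ft_force: [0.8, 0.0, 0.0]
grip_width: 0.0199
```

Call:
{"op": "step_arm", "data": {"rows": [[[0,0,0,0,0,-0.4,20],[0,0,0,0,0,-0.8,20]]]}}

```text
clock: 28.08
eef_pos: [0.5595, 0.1163, 0.2048]
tcp_rot: [-0.706, 0.706, 0.046, -0.046]
ft_force: [-0.6, -1.0, 0.1]
grip_width: 0.0203
```

```bash
python3 -c "
from h import *
st()"
```

```text
clk 28.075 rail xy mm [-35.89 135.58] z 0.2048 yaw 0.1309 F rail -0.7 -0.88 0.1 T [-0.12  0.04  0.  ] g 0.0203 j [ 0.16  0.02  1.88 -0.    1.24  0.03]
```

Call:
{"op": "step_arm", "data": {"rows": [[[0,0,0,0,0,-0.3,20],[0,0,0,0,0,-0.6,20]]]}}

```text
clock: 28.32
eef_pos: [0.5596, 0.1157, 0.2048]
tcp_rot: [-0.706, 0.706, 0.046, -0.046]
ft_force: [-1.1, 0.2, -0.1]
grip_width: 0.0202
```

Call:
{"op": "step_arm", "data": {"rows": [[[0,0,0,0,0,-0.3,20]]]}}

```text
clock: 28.45
eef_pos: [0.5596, 0.1154, 0.2047]
tcp_rot: [0.706, -0.706, -0.046, 0.046]
ft_force: [-0.3, 0.1, 0.2]
grip_width: 0.02
```

Call:
{"op": "step_arm", "data": {"rows": [[[0,0,0,0,0,-0.3,20]]]}}

```text
clock: 28.58
eef_pos: [0.5596, 0.1153, 0.2048]
tcp_rot: [0.706, -0.705, -0.046, 0.046]
ft_force: [-1.0, 4.0, -0.6]
grip_width: 0.02
```

```bash
python3 -c "
from h import *
st()"
```

```text
clk 28.575 rail xy mm [-35.9  134.51] z 0.2048 yaw 0.1309 F rail -0.48 4.08 -0.58 T [0.63 0.21 0.07] g 0.02 j [0.16 0.02 1.88 0.   1.24 0.03]
```

Call:
{"op": "step_arm", "data": {"rows": [[[0,0,0,0,0,-0.3,20],[0,0,0,0,0,-0.4,20]]]}}

```text
clock: 28.82
eef_pos: [0.5597, 0.1152, 0.2048]
tcp_rot: [0.706, -0.705, -0.046, 0.046]
ft_force: [-0.6, 7.6, 1.1]
grip_width: 0.0195
```

Call:
{"op": "step_arm", "data": {"rows": [[[0,0,0,0,0,1,20],[0,0,0,0,0,5,20],[0,0,0,0,0,20,20],[0,0,0,0,-40,40,20],[0,0,0,0,-100,60,20],[0,0,0,0,-110,120,20],[0,0,0,0,-110,180,20],[0,0,0,0,-110,220,20]]]}}

```text
clock: 29.82
eef_pos: [0.5299, 0.3359, 0.315]
tcp_rot: [0.706, -0.705, -0.047, 0.047]
ft_force: [0.7, -0.8, 0.5]
grip_width: 0.02
```

Call:
{"op": "step_arm", "data": {"rows": [[[0,0,0,-120,0,0,20],[0,0,0,-120,0,0,20],[0,0,0,-120,0,0,20],[0,0,0,-120,0,0,20]]]}}

```text
clock: 30.32
eef_pos: [0.412, 0.3177, 0.3152]
tcp_rot: [0.706, -0.705, -0.047, 0.046]
ft_force: [0.5, 0.5, -0.2]
grip_width: 0.0201
```

```bash
python3 -c "
from h import *
st()
f=robot.grab_frame('top'); cv2.imwrite('pics/a17.png',cv2.resize(f['image'][175:265,265:415],None,fx=5.3,fy=5.3,interpolation=2))
for q in ('dish','beaker','bottle'): print(q,[(r['p'],r['uv']) for r in robot.place_of(q,f)][:2])
f=robot.grab_frame('side'); cv2.imwrite('pics/b17.png',cv2.resize(f['image'][155:255,290:390],None,fx=6,fy=6,interpolation=2))"
```

```text
clk 30.325 rail xy mm [-155.82  354.53] z 0.3152 yaw 0.1315 F rail 0.53 0.47 -0.2 T [-0.08  0.01  0.02] g 0.0201 j [ 0.61 -0.19  1.88 -0.    1.45  0.48]
dish [(0.78, [473.1, 257.8]), (0.6, [161.0, 248.1])]
beaker [(0.67, [162.7, 247.3])]
bottle [(0.94, [291.1, 162.4]), (0.87, [355.4, 167.4])]
```

View pics/a17.png

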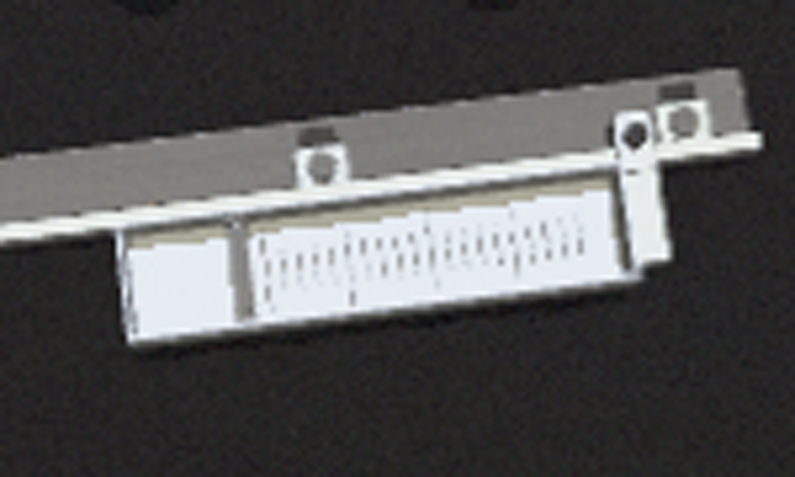

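View pics/b17.png

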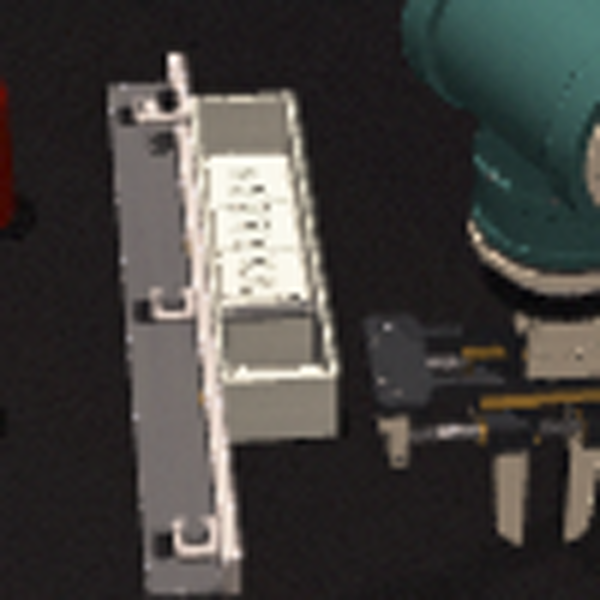

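Both views show the trough flush with the rail (top view from (120,230) to (615,180)) and its right end against the stop at about (625,270). None of the three pins stands out, and the rail hasn't moved in the picture.

```bash
python3 -c "
from cell import robot
print(robot.close_job())"
```

```text
the job is handed in; nothing more can be done
None
```

The trough now lies flat against the rail and hard up against the end stop. I handed the job in after about 30 s with the gripper clear of everything.

- **Rail:** I pushed the trough's near side with both open fingers until it squared up and met the rail face, never over about 15 N in the rail direction.
- **Stop:** I then slid it along the rail by its left end with two fingertips until the stop held it, at about 10 N.
- **Re-press on the long side:** force built at once to about 10 N, shared evenly by both fingers, at the same depth as before. This means it was still flush.
- **Re-press on the left end:** resistance came at the same place as before, within 0.2 mm, and rose to about 8 N. This means it was still tight on the stop.
- **Final pictures:** they show no gap along the rail or at the stop, no pin standing out, and the rail and stop unmoved.
- **Other objects:** the arm never went near the bottles, beaker or dish. Their detected positions matched the start within about 3 pixels.

The first time it met the rail, the load sat on one finger and then the other. I took this as a slight gripper angle error of about 0.004 rad and corrected it for the later presses. I could not read the pins' travel directly; that they are pushed in is judged from the contact forces and the pictures.

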